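# Set and lock the bread slicing guide

### The arm

A 6-joint arm with a two-finger parallel gripper is mounted at the origin on a cart in front of the work surface, level with it; the furniture and walls round the work are solid. World frame = base frame: x ahead of the robot, y to its left, z up, the work surface at z = 0. Lengths are in m, angles in rad, forces in N, time in s.
With the tool pointing down it reaches from about 0.35 to 0.775 m from the base axis. Payload 5.5 kg.
Tool frame: the origin (TCP) lies at the very end of the fingers, on their centre line; the grasp point (between the pads) lies 19 mm behind it; z points along the fingers, y is the direction in which the jaws open and shut (so a half turn about z gives the same grasp; the last joint's range is limited). The gripper opens to 85 mm and grips with 20 to 120 N. Pads are 22 mm wide; open, the fingers measure 114 mm over their backs; the gripper's body (76 mm by 85 mm) begins 54 mm behind the grasp point. The pads swing forward as they close: fully open they stand 13 mm farther back than shut.
Start: joints at [-1.252, 0.313, 0.046, 1.304, 0, 1.431], TCP at [0.255, -0.516, 0.231] pointing down, gripper open.
Joint ranges: [-2.76, 2.76], [-0.86, 1.69], [-1.03, 1.26], [-2.2, 2.34], [-1.47, 1.5], [-3.14, 3.14]. Speed limits (rad/s): [2.57, 2.57, 3.14, 3.14, 3.14, 3.14].

### API

Orientations are given as a unit quaternion [w, x, y, z].
In Python, from workcell import observe, eyes, ctrl gives the robot as it stands.
- The arm moves only by the shell command python3 -m inch 'ROWS'. ROWS is a JSON object of lists of equal length, an entry for each row: "translation": the shift along the tool's x, y, z in units of 40 mm (1.0 is 40 mm), a list of three; "rot": the turn, a rotation vector about the tool's x, y, z in units of 10 degrees (1.0 is 10 degrees), a list of three; "fingers": the finger opening in mm, from 0 to 85.4. In form: {"translation": [[dx, dy, dz], ...], "rot": [[ax, ay, az], ...], "fingers": [fingers, ...]}. A call has 1 to 5 rows; each row shifts and turns the commanded pose from where the row before left it, along the tool's axes as they then stand; what a row does not reach is not made up. A row lasts 1/8 s, in which the tool goes at most 62.5 mm and 10.7 degrees, less where a joint would pass 70% of its speed; a pose out of reach is approached as far as the arm can. A call is refused whole if a number of a shift passes 1 or a number of a turn 1, either way. A call with a gripper value outside its range is refused whole. The fingers move at their own pace and stop on an object; the grip force is fixed at half the most. Time passes only in rows, so rows that do not move let the fingers close. It gives the time, the measured TCP pose, the force and the opening at its end, in the units of the state.
- observe(): the state, without advancing time (a new reading comes with each control period).
- eyes.get_image(name): name is "scene" or "top"; returns the picture (420x560x3 uint8, red, green, blue); there is no depth.
- eyes.get_calibration(name): a dict with "mtx" (3x3 intrinsics, pixels), "camera_from_world" (4x4, takes a point from world to camera coordinates). Camera axes: x right, y down, z forward; pixel columns grow to the right and rows downward; lengths in m; the calibration is good to about 2 mm. A picture is of the moment at which its call begins. get_calibration takes no time and is no camera call.
- ctrl.finish_job(): hands the job in, once; it reports no verdict.
The state is a dict: "t": time; "joint_pos": joint angles; "joint_vel": joint speeds; "joint_efforts": joint torques, N m; "tool_pos": TCP position; "tcp_rot": TCP orientation; "ft_force": force on the tool from outside, world axes, zero at the start; "ft_torque": the same for the moment, N m; "finger_gap": opening from 0.0 (shut) to 1.0 (fully open).
Only numpy, scipy, OpenCV 4.12 (cv2) and the standard library are available. Lean on these libraries where they do the work, as an engineer would, in place of code of your own. Each camera call takes 0.05 s, during which the arm holds its last target. There are 200 camera calls.

### The job

Set the wooden bread slicing guide for thin slices and lock it: push its sliding fence with the fingertips fully home towards the knife slot, then screw the loose wing nut down (clockwise seen from above) with repeated fingertip strokes on its wings until it sits snug on its washer. Nothing is grasped: never have the fence or the wing nut between the fingers, and leave the espresso cup, the tamper and the coffee scoop beside the guide where they stand.

Things in the scene. Friction and masses are not known exactly. Their poses are not given: they have to be found in the camera images.
- slicing_guide: Bread slicing guide, light wood, fixed on the worktop: board 130 (x) x 240 (y) mm, top at z = 18 mm. Origin: on the worktop under the board's centre; x across, y along the board, z up. The knife slot is the 4 mm gap between two fixed walls across its +y end (120 mm along x, 10 mm thick, centred at y = +92 and +106 mm, tops at z = 62 mm). The stud with the wing nut stands near its other end.
- fence (a joint): Sliding fence, metres from home: 0 = fully home (nearest the knife slot; the rear end of the slot in its foot meets the stud), growing as it stands further from the knife slot, at most 0.030. It moves along the guide's y (home towards +y), needs a push of about 2.5 N and stays where it is left. Home = within 3 mm.
- fence_face (a point): Centre of the face of the fence's wooden upright that looks to the wing nut (guide -y); push on it to the guide's +y. Axes as the guide's. Upright 110 mm wide (x), 10 mm thick (to +y of here), z = 18 to 58 mm; here z = 38 mm, y = 63 mm in the guide's frame when home. Its steel foot, 44 mm wide, lies flat from here past the stud, top at z = 22 mm, with a 3 mm plate up the middle of this face.
- wing_nut (a joint): Wing nut, radians still to be turned clockwise (seen from above): 0 = snug on the washer, where it stops hard. It sinks 6 mm a turn (0.955 mm per rad) and is 4.4 to 7 rad from snug at first. Turning it takes about 0.03 N m (1 to 2 N on a wing); it stays where it is left. Snug = below 0.25 rad.
- nut_wings (a point): Point on the wing nut's axis, 17 mm above its underside; turns and sinks with the nut. Two steel wings along its +x and -x, 5 mm thick, reach 32 mm out; each ends in an upright round ear 20 mm across, centred 22 mm out at this height. Hub 20 mm wide. When snug: z = 41 mm, wings along the guide's x. Within 75 mm round the axis nothing on the board but the stud stands above z = 24 mm.
- stud (a point): Top of the fixed upright steel stud, 8 mm thick, on which the wing nut runs: x = 0, y = -45 mm, z = 60 mm in the guide's frame. The washer at its foot is 22 mm wide, its top at z = 24 mm.
- espresso_cup1: Cream espresso cup with a handle, 64 x 91 x 50 mm high, loose, beside the guide; to be left alone. Origin: centre of its underside.
- tamper: Coffee tamper, steel base and walnut grip, 54 mm wide, 81 mm high, loose, beside the guide; to be left alone. Origin: centre of its underside.
- coffee_scoop: Brass coffee scoop with a flat handle, 42 x 82 x 25 mm high, loose, beside the guide; to be left alone. Origin: centre of its underside.

How it is judged:
On the way, in this order (a step that is already met when the one before it is completed fails the run):
1. the fence is pushed home (within 3 mm) while the wing nut is still loose (value of joint fence below 0.003 m and value of joint wing_nut above 1 rad), for 0.2 s.
2. the wing nut is screwed down snug (less than 0.25 rad left) (value of joint wing_nut below 0.25 rad), for 0.2 s.
At the end, for the whole second after the job is handed in: The fence is home within 3 mm, the wing nut is snug on its washer (less than 0.25 rad left to turn) and at rest, and the cup, tamper and scoop are within 20 mm of where they stood (value of joint fence below 0.003 m and value of joint wing_nut below 0.25 rad and velocity of joint wing_nut between -0.05 and 0.05 rad/s and distance of each of espresso_cup1, tamper, coffee_scoop from where it was at the start of the episode below 0.02 m); the robot touches nothing.
It fails at once if the wing nut or one of its wings is between the fingers (the grasp point is in the plane of the wings, over the nut, with the fingertips below the tops of the wings) (x of the grasp point in the frame of nut_wings between -0.028 and 0.028 m and y of the grasp point in the frame of nut_wings between -0.004 and 0.004 m and z of the grasp point in the frame of nut_wings between -0.03 and 0.023 m).
It fails at once if the fence's upright is between the fingers (the grasp point is in the plane of the upright, with the fingertips below its top) (x of the grasp point in the frame of fence_face between -0.05 and 0.05 m and y of the grasp point in the frame of fence_face between 0.001 and 0.009 m and z of the grasp point in the frame of fence_face between -0.03 and 0.034 m).
It fails at once if the espresso cup is lifted, knocked over or moved by more than 20 mm (distance of espresso_cup1 from where it was at the start of the episode above 0.02 m or angle between espresso_cup1's own z axis and vertical above 0.5 rad).
It fails at once if the tamper is lifted, knocked over or moved by more than 20 mm (distance of tamper from where it was at the start of the episode above 0.02 m or angle between tamper's own z axis and vertical above 0.5 rad).
It fails at once if the coffee scoop is lifted, knocked over or moved by more than 20 mm (distance of coffee_scoop from where it was at the start of the episode above 0.02 m or angle between coffee_scoop's own z axis and vertical above 0.5 rad).
It also fails if it takes over 61 s, if anything falls off the work surface, if the arm or the gripper's body presses on something with over 40 N, if the wrist force passes 120 N, or if a joint passes its speed limit or range.

## Working session

There is one attempt and no reset: what is moved stays moved. The work goes in short steps, Python scripts to look and compute and a shell command to move; the robot and the scene stay as the last step left them, time stands still between calls to the robot, and variables do not carry over. Pictures are saved under pics/ and viewed, about 8 in all and at most 12, crops included, and the job is handed in when it is done.

```bash
mkdir -p pics; ls; python3 - <<'E'
from workcell import observe, eyes
import cv2
s=observe();print({k:s[k] for k in('t','tool_pos','tcp_rot','finger_gap','ft_force')})
for n in('top','scene'):
    cv2.imwrite(f'pics/{n}0.png',eyes.get_image(n)[:,:,::-1])
    c=eyes.get_calibration(n);print(n,c)
E
```

```text
pics
{'t': 0.0, 'tool_pos': array([ 0.25445924, -0.51501612,  0.23036904]), 'tcp_rot': array([-9.72217911e-04,  9.73805716e-01,  2.27379579e-01, -9.39758287e-05]), 'finger_gap': 1.0012569423814237, 'ft_force': array([-0.49496428, -0.53342447,  0.28856056])}
top {'mtx': array([[441.81897501,   0.        , 282.98203597],
       [  0.        , 441.81897501, 215.2330481 ],
       [  0.        ,   0.        ,   1.        ]]), 'camera_from_world': array([[-0.01458198, -0.99985288, -0.00903214,  0.0492083 ],
       [-0.99286859,  0.01554783, -0.11819573,  0.59867612],
       [ 0.11831877,  0.00724421, -0.99294924,  0.93319232],
       [ 0.        ,  0.        ,  0.        ,  1.        ]])}
scene {'mtx': array([[425.3558208 ,   0.        , 282.45619387],
       [  0.        , 425.3558208 , 206.38961812],
       [  0.        ,   0.        ,   1.        ]]), 'camera_from_world': array([[-0.88746755, -0.46086891, -0.00109046,  0.56796522],
       [-0.29560099,  0.57103315, -0.76585978,  0.19708515],
       [ 0.35358365, -0.67935336, -0.6430067 ,  0.72036965],
       [ 0.        ,  0.        ,  0.        ,  1.        ]])}
```

View pics/top0.png

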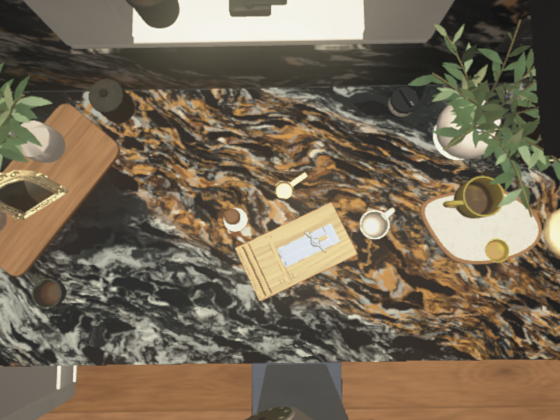

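View pics/scene0.png

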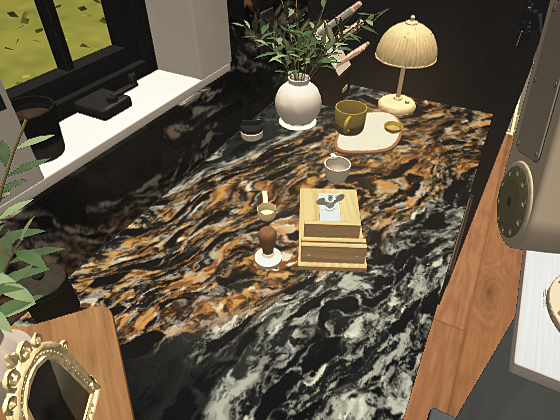

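The guide lies at about (297,252) in the top picture, with its knife-slot end to the lower left, around (253,272), and the nut near (316,240). The tamper, scoop and cup are at (233,218), (285,190) and (376,223). I'll enlarge both views.

```bash
python3 - <<'E'
import cv2
a=cv2.imread('pics/top0.png')[195:307,228:362]; cv2.imwrite('pics/c1.png',cv2.resize(a,None,fx=5.9,fy=5.3*5.9/5.3*0+5.3+.0,interpolation=3) if 0 else cv2.resize(a,None,fx=5,fy=5,interpolation=2))
b=cv2.imread('pics/scene0.png')[180:280,290:380]; cv2.imwrite('pics/c2.png',cv2.resize(b,None,fx=6,fy=6,interpolation=2))
E
```

```text
(no output)
```

View pics/c1.png

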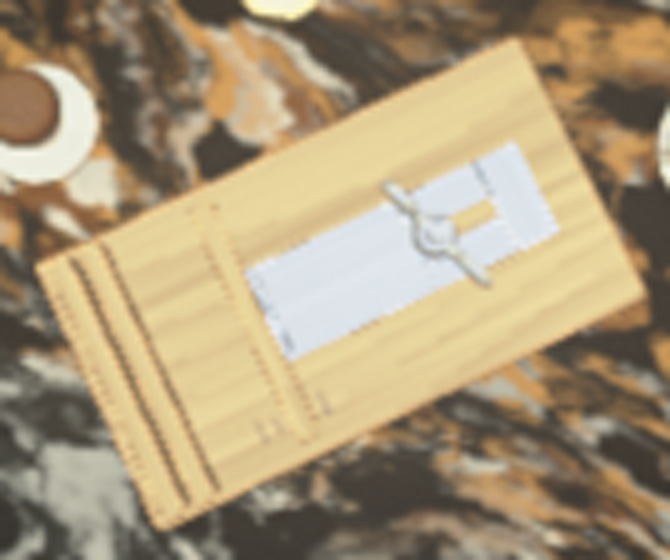

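View pics/c2.png

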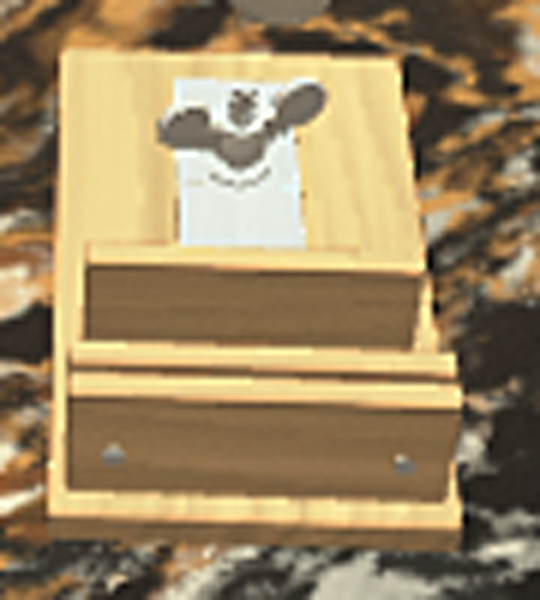

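Board, nut and fence are clear in both views: nut hub at crop (436,233), ears at about (395,190) and (485,280), fence upright near (205,200) to (310,435). I'll fit the guide's pose from the board corners.

```bash
cat > h.py <<'E'
import numpy as np, cv2
from scipy.optimize import least_squares
from workcell import observe, eyes
C={n:eyes.get_calibration(n) for n in('top','scene')}
def proj(n,P):
    T=C[n]['camera_from_world']; q=np.atleast_2d(P)@T[:3,:3].T+T[:3,3]; q=q@C[n]['mtx'].T
    return q[:,:2]/q[:,2:]
def g2w(p,P):
    P=np.atleast_2d(P).astype(float); c,s=np.cos(p[2]),np.sin(p[2])
    return np.c_[p[0]+c*P[:,0]-s*P[:,1],p[1]+s*P[:,0]+c*P[:,1],P[:,2]]
E
python3 - <<'E'
from h import *
un=lambda c,k,o:(np.array(c)+.5)/k-.5+np.array(o)
to=un([(38,267),(520,40),(645,290),(165,530)],5,(228,195))
so=un([(50,515),(460,518),(62,50),(400,60)],6,(290,180))
B=lambda x,y:(x*.065,y*.12,.018)
tp=[B(1,1),B(1,-1),B(-1,-1),B(-1,1)]
sp=[B(1,1),B(-1,1),B(1,-1),B(-1,-1)]
f=lambda p:np.r_[(proj('top',g2w(p,tp))-to).ravel(),(proj('scene',g2w(p,sp))-so).ravel()]
r=least_squares(f,[.45,0,.4]);p=r.x;print(p,np.degrees(p[2]),r.fun.round(1))
np.save('guide.npy',p)
print('stud',g2w(p,(0,-.045,.06)),proj('top',g2w(p,[(0,-.045,.06),(0,-.045,.022)])))
# nut angle, both views
te=un([(388,184),(490,284)],5,(228,195))
d=[]
for e in te:
    def w(q): return proj('top',g2w(p,(.032*np.cos(q[0]),-.045+.032*np.sin(q[0]),.047)))[0]-e
    for s in (0,np.pi): 
        rr=least_squares(w,[s+.4]); d.append((rr.x[0]%(2*np.pi),rr.cost))
print('nut',d)
# fence candidates, crop pixel
for F in(.0,.01,.02,.03):
    y=.063-F
    P=[(.055,y,.058),(-.055,y,.058),(.055,y+.01,.058),(-.055,y+.01,.058),(.022,y,.022),(-.022,y,.022)]
    print(F,((proj('top',g2w(p,P))-[228,195])*5+2).round().astype(int).tolist(),((proj('scene',g2w(p,P))-[290,180])*6+2.5).round().astype(int).tolist())
E
```

```text
[0.52278587 0.01167872 0.43390393] 24.860863716694766 [-0.3 -0.6  0.4 -1.8  1.6  0.7 -0.6  0.5 -0.4  0.1  1.2  1.9 -0.5 -0.4
 -0.1 -0.6]
stud [[ 0.5417046  -0.02915119  0.06      ]] [[315.93079655 240.34710661]
 [314.81148817 241.41023718]]
nut [(np.float64(0.3838023104537315), np.float64(0.47826024281421153)), (np.float64(0.38380160540338526), np.float64(0.4782602428191494)), (np.float64(3.4434659299857677), np.float64(0.04898672529944215)), (np.float64(3.44346595406894), np.float64(0.048986725299501696))]
0.0 [[157, 223], [268, 458], [135, 233], [247, 469], [194, 295], [237, 386]] [[85, 298], [432, 308], [85, 320], [435, 330], [183, 381], [317, 386]]
0.01 [[178, 213], [290, 448], [157, 223], [268, 458], [214, 286], [258, 376]] [[85, 277], [429, 287], [85, 298], [432, 308], [182, 360], [316, 364]]
0.02 [[199, 202], [311, 437], [178, 213], [290, 448], [235, 276], [278, 366]] [[86, 256], [426, 266], [85, 277], [429, 287], [181, 339], [314, 343]]
0.03 [[220, 192], [333, 427], [199, 202], [311, 437], [255, 266], [299, 356]] [[86, 235], [423, 245], [86, 256], [426, 266], [181, 318], [312, 322]]
```

```bash
cat >> h.py <<'E'
from scipy.spatial.transform import Rotation as Ro
p=np.load('guide.npy')
def Rt(s): q=s['tcp_rot']; return Ro.from_quat([q[1],q[2],q[3],q[0]])
def w2g(w): c,s=np.cos(p[2]),np.sin(p[2]); d=np.array(w)-[p[0],p[1],0]; return np.array([c*d[0]+s*d[1],-s*d[0]+c*d[1],d[2]])
def status(*targets):
    s=observe(); R=Rt(s); t=s['tool_pos']
    gR=Ro.from_euler('z',p[2])*Ro.from_euler('x',np.pi)
    print('t',round(s['t'],2),'guide mm',(w2g(t)*1e3).round(1),'F guide',Ro.from_euler('z',-p[2]).apply(s['ft_force']).round(1),'gap',round(s['finger_gap'],2),'rot to aligned (10deg)',np.degrees((R.inv()*gR).as_rotvec()).round(1)/10)
    prev=t
    for g in targets:
        w=g2w(p,np.array(g)/1e3)[0]; print(g,'rows40', (R.inv().apply(w-prev)/.04).round(2)); prev=w
E
python3 -c "
from h import *
status((0,8,230),(0,8,31))"
```

```text
t 0.1 guide mm [-464.9 -365.2  230.5] F guide [-0.5  0.1 -0.1] gap 1.0 rot to aligned (10deg) [-0.01 -0.    0.14]
(0, 8, 230) rows40 [11.85 -9.04  0.03]
(0, 8, 31) rows40 [-0.    0.01  4.97]
```

```bash
python3 -m inch '{"translation":[[0.4,-0.3,0],[0.79,-0.6,0],[0.79,-0.6,0],[0.79,-0.6,0],[0.79,-0.6,0]],"rot":[[0,0,0.14],[0,0,0],[0,0,0],[0,0,0],[0,0,0]],"fingers":[0,0,0,0,0]}'
python3 -m inch '{"translation":[[0.79,-0.6,0],[0.79,-0.6,0],[0.79,-0.6,0],[0.79,-0.6,0],[0.79,-0.6,0]],"rot":[[0,0,0],[0,0,0],[0,0,0],[0,0,0],[0,0,0]],"fingers":[0,0,0,0,0]}'
python3 -m inch '{"translation":[[0.79,-0.6,0],[0.79,-0.6,0],[0.79,-0.6,0],[0.79,-0.6,0],[0.79,-0.6,0]],"rot":[[0,0,0],[0,0,0],[0,0,0],[0,0,0],[0,0,0]],"fingers":[0,0,0,0,0]}'
python3 -c "
from h import *
status((0,3,80),(0,3,31))"
```

```text
t: 0.72
tool_pos: [0.3382, -0.3561, 0.2309]
tcp_rot: [-0.0, 0.977, 0.215, -0.0]
ft_force: [1.0, -0.2, -0.0]
finger_gap: 0.004
t: 1.35
tool_pos: [0.431, -0.1808, 0.231]
tcp_rot: [-0.0, 0.977, 0.215, -0.0]
ft_force: [1.6, -0.5, -0.8]
finger_gap: -0.006
t: 1.98
tool_pos: [0.5238, -0.0055, 0.2309]
tcp_rot: [-0.0, 0.977, 0.215, -0.0]
ft_force: [0.5, -0.7, -0.0]
finger_gap: 0.001
t 1.98 guide mm [ -6.3 -16.  230.9] F guide [ 0.1 -0.8 -0. ] gap 0.0 rot to aligned (10deg) [-0.  0.  0.]
(0, 3, 80) rows40 [ 0.16 -0.47  3.77]
(0, 3, 31) rows40 [0.   0.   1.22]
```

```bash
python3 -m inch '{"translation":[[0.16,-0.47,0.4],[0,0,0.8],[0,0,0.9],[0,0,0.9],[0,0,0.5]],"rot":[[0,0,0],[0,0,0],[0,0,0],[0,0,0],[0,0,0]],"fingers":[0,0,0,0,0]}'
python3 - <<'E'
from h import *
status((0,3,31))
a=eyes.get_image('top')[195:307,228:362,::-1]; b=eyes.get_image('scene')[150:290,270:400,::-1]
a=cv2.resize(a,None,fx=3,fy=3,interpolation=2); b=cv2.resize(b,None,fx=3,fy=3,interpolation=2)
a=cv2.copyMakeBorder(a,0,b.shape[0]-a.shape[0],0,0,0)
cv2.imwrite('pics/s1.png',np.hstack([a,b]))
E
```

```text
t: 2.6
tool_pos: [0.5198, 0.0132, 0.0889]
tcp_rot: [-0.001, 0.976, 0.216, -0.002]
ft_force: [-0.7, -0.4, -0.2]
finger_gap: -0.0
t 2.6 guide mm [-2.   2.7 88.9] F guide [-0.8 -0.  -0.2] gap -0.0 rot to aligned (10deg) [-0.01  0.02  0.  ]
(0, 3, 31) rows40 [ 0.05 -0.01  1.45]
```

View pics/s1.png

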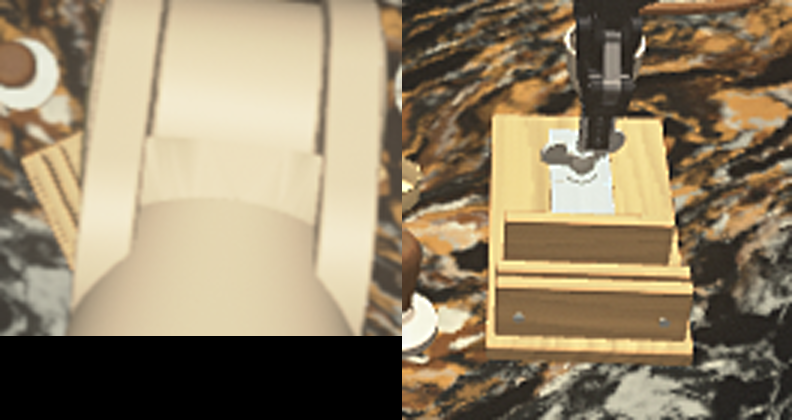

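The left half (top view) is hidden by the arm. In the scene half the fingertip is at about pixel (335,199), in free air above the foot. Next I descend to z≈31 and push towards the fence.

```bash
python3 -c "
from h import *
print(proj('scene',observe()['tool_pos']))"
python3 -m inch '{"translation":[[0,0,0.5],[0.05,0,0.6],[0,0,0.35],[0,-0.2,0],[0,-0.2,0]],"rot":[[0,0,0],[0,0,0],[0,0,0],[0,0,0],[0,0,0]],"fingers":[0,0,0,0,0]}'
python3 -c "
from h import *
status((0,50,31))"
```

```text
[[333.7777812 197.9709858]]
t: 3.32
tool_pos: [0.5168, 0.0288, 0.0341]
tcp_rot: [0.0, 0.977, 0.215, 0.0]
ft_force: [0.3, 1.2, 0.5]
finger_gap: 0.006
t 3.33 guide mm [ 1.8 18.  34.1] F guide [0.8 0.9 0.5] gap 0.01 rot to aligned (10deg) [ 0. -0.  0.]
(0, 50, 31) rows40 [-0.04 -0.8   0.08]
```

```bash
for i in 1; do python3 -m inch '{"translation":[[0,-0.1,0.05],[0,-0.1,0],[0,-0.1,0],[0,-0.1,0],[0,-0.1,0]],"rot":[[0,0,0],[0,0,0],[0,0,0],[0,0,0],[0,0,0]],"fingers":[0,0,0,0,0]}'; done
python3 -c "
from h import *
status((0,50,31))"
```

```text
t: 3.95
tool_pos: [0.5086, 0.0466, 0.0315]
tcp_rot: [0.0, 0.977, 0.215, 0.0]
ft_force: [2.6, -0.4, 2.0]
finger_gap: 0.006
t 3.95 guide mm [ 1.8 37.7 31.5] F guide [ 2.2 -1.5  2. ] gap 0.01 rot to aligned (10deg) [ 0. -0.  0.]
(0, 50, 31) rows40 [-0.04 -0.31  0.01]
```

```bash
python3 -m inch '{"translation":[[0,-0.06,0],[0,-0.06,0],[0,-0.05,0],[0,-0.05,0],[0,0,0]],"rot":[[0,0,0],[0,0,0],[0,0,0],[0,0,0],[0,0,0]],"fingers":[0,0,0,0,0]}'
python3 -c "
from h import *
status((0,50,31))
b=eyes.get_image('scene')[180:280,290:380,::-1]; cv2.imwrite('pics/s2.png',cv2.resize(b,None,fx=6,fy=6,interpolation=2))"
```

```text
t: 4.58
tool_pos: [0.5046, 0.0544, 0.0313]
tcp_rot: [0.0, 0.977, 0.215, 0.0]
ft_force: [2.8, -2.6, 1.8]
finger_gap: 0.003
t 4.58 guide mm [ 1.5 46.4 31.3] F guide [ 1.5 -3.5  1.8] gap 0.0 rot to aligned (10deg) [ 0. -0.  0.]
(0, 50, 31) rows40 [-0.04 -0.09  0.01]
```

View pics/s2.png

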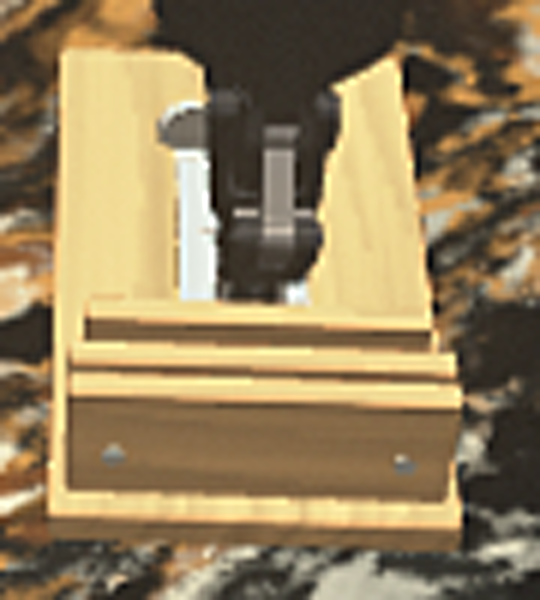

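The upright's rear top edge is now at crop row ~299, and the model gives 298 for home. The force is still only the sliding level, so I push on until it rises.

```bash
python3 -m inch '{"translation":[[0,-0.04,0],[0,-0.04,0],[0,0,0]],"rot":[[0,0,0],[0,0,0],[0,0,0]],"fingers":[0,0,0]}'
python3 -c "
from h import *
status((0,50,31))"
```

```text
t: 5.0
tool_pos: [0.5045, 0.0546, 0.0314]
tcp_rot: [0.003, 0.977, 0.215, 0.0]
ft_force: [5.4, -11.6, -1.4]
finger_gap: -0.002
t 5.0 guide mm [ 1.5 46.6 31.4] F guide [  0.  -12.8  -1.4] gap -0.0 rot to aligned (10deg) [ 0.04  0.   -0.01]
(0, 50, 31) rows40 [-0.04 -0.08  0.01]
```

The fence is home: it stopped hard at 46.6 mm with 12.8 N. Next I back off to the start of the nut stroke and list the orbit around the stud.

```bash
python3 -m inch '{"translation":[[0,0.2,0],[0,0.5,0],[0.05,0.5,0],[0.04,0.3,0],[0,0,0]],"rot":[[0,0,0],[0,0,0],[0,0,0],[0,0,0],[0,0,0]],"fingers":[0,0,0,0,0]}'
cat >> h.py <<'E'
def orbit(start,step=-15,n=10,rho=30,z=31):
    status(*[(round(rho*np.cos(a),1),round(-45+rho*np.sin(a),1),z) for a in np.radians(start+step*np.arange(n))])
    g=w2g(observe()['tool_pos'])*1e3; print('angle',np.degrees(np.arctan2(g[1]+45,g[0])).round(1),'rho',np.hypot(g[1]+45,g[0]).round(1))
E
python3 -c "
from h import *
orbit(65)"
```

```text
t: 5.62
tool_pos: [0.5323, 0.0034, 0.0312]
tcp_rot: [-0.0, 0.977, 0.215, 0.0]
ft_force: [-0.1, 0.1, -1.0]
finger_gap: -0.002
t 5.62 guide mm [  5.2 -11.5  31.2] F guide [-0.1  0.1 -1. ] gap -0.0 rot to aligned (10deg) [-0.   -0.   -0.01]
(np.float64(12.7), np.float64(-17.8), 31) rows40 [0.19 0.16 0.  ]
(np.float64(19.3), np.float64(-22.0), 31) rows40 [0.17 0.1  0.  ]
(np.float64(24.6), np.float64(-27.8), 31) rows40 [0.13 0.14 0.  ]
(np.float64(28.2), np.float64(-34.7), 31) rows40 [0.09 0.17 0.  ]
(np.float64(29.9), np.float64(-42.4), 31) rows40 [0.04 0.19 0.  ]
(np.float64(29.5), np.float64(-50.2), 31) rows40 [-0.01  0.2  -0.  ]
(np.float64(27.2), np.float64(-57.7), 31) rows40 [-0.06  0.19 -0.  ]
(np.float64(23.0), np.float64(-64.3), 31) rows40 [-0.1   0.17 -0.  ]
(np.float64(17.2), np.float64(-69.6), 31) rows40 [-0.14  0.13 -0.  ]
(np.float64(10.3), np.float64(-73.2), 31) rows40 [-0.17  0.09 -0.  ]
angle 81.2 rho 33.9
```

```bash
python3 -m inch '{"translation":[[0.19,0.16,0],[0.17,0.1,0],[0.13,0.14,0],[0.09,0.17,0],[0.04,0.19,0]],"rot":[[0,0,0],[0,0,0],[0,0,0],[0,0,0],[0,0,0]],"fingers":[0,0,0,0,0]}'
python3 -c "
from h import *
orbit(-10,n=10)
b=eyes.get_image('scene')[150:250,290:380,::-1]; cv2.imwrite('pics/s3.png',cv2.resize(b,None,fx=6,fy=6,interpolation=2))"
```

```text
t: 6.25
tool_pos: [0.5671, -0.0127, 0.0311]
tcp_rot: [-0.0, 0.976, 0.216, -0.0]
ft_force: [-0.8, 1.1, -0.1]
finger_gap: 0.003
t 6.25 guide mm [ 30.  -40.7  31.1] F guide [-0.3  1.3 -0.1] gap 0.0 rot to aligned (10deg) [-0.    0.    0.01]
(np.float64(29.5), np.float64(-50.2), 31) rows40 [-0.01  0.24  0.  ]
(np.float64(27.2), np.float64(-57.7), 31) rows40 [-0.06  0.19 -0.  ]
(np.float64(23.0), np.float64(-64.3), 31) rows40 [-0.11  0.16 -0.  ]
(np.float64(17.2), np.float64(-69.6), 31) rows40 [-0.15  0.13 -0.  ]
(np.float64(10.3), np.float64(-73.2), 31) rows40 [-0.17  0.09  0.  ]
(np.float64(2.6), np.float64(-74.9), 31) rows40 [-0.19  0.04  0.  ]
(np.float64(-5.2), np.float64(-74.5), 31) rows40 [-0.19 -0.01  0.  ]
(np.float64(-12.7), np.float64(-72.2), 31) rows40 [-0.19 -0.06  0.  ]
(np.float64(-19.3), np.float64(-68.0), 31) rows40 [-0.16 -0.11  0.  ]
(np.float64(-24.6), np.float64(-62.2), 31) rows40 [-0.13 -0.15  0.  ]
angle 8.2 rho 30.3
```

View pics/s3.png

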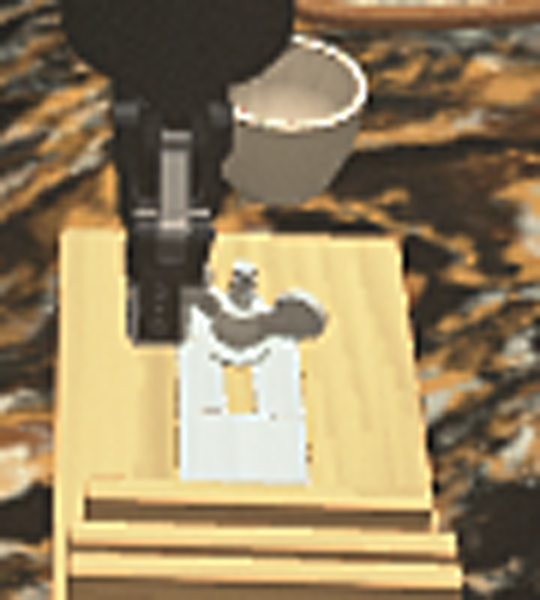

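The fence stays home, and the nut has turned: its left wing is pushed back and its right ear has come forward, at crop (295,315). I continue the stroke.

```bash
python3 -m inch '{"translation":[[-0.01,0.24,0],[-0.06,0.19,0],[-0.11,0.16,0],[-0.15,0.13,0],[-0.17,0.09,0]],"rot":[[0,0,0],[0,0,0],[0,0,0],[0,0,0],[0,0,0]],"fingers":[0,0,0,0,0]}'
python3 -c "
from h import *
orbit(-85,n=6)"
```

```text
t: 6.92
tool_pos: [0.5624, -0.0511, 0.0314]
tcp_rot: [0.0, 0.977, 0.215, 0.0]
ft_force: [0.9, 1.8, 0.0]
finger_gap: -0.002
t 6.92 guide mm [  9.6 -73.6  31.4] F guide [1.6 1.3 0. ] gap -0.0 rot to aligned (10deg) [ 0. -0.  0.]
(np.float64(2.6), np.float64(-74.9), 31) rows40 [-0.17  0.03  0.01]
(np.float64(-5.2), np.float64(-74.5), 31) rows40 [-0.19 -0.01 -0.  ]
(np.float64(-12.7), np.float64(-72.2), 31) rows40 [-0.19 -0.06 -0.  ]
(np.float64(-19.3), np.float64(-68.0), 31) rows40 [-0.16 -0.11 -0.  ]
(np.float64(-24.6), np.float64(-62.2), 31) rows40 [-0.13 -0.15 -0.  ]
(np.float64(-28.2), np.float64(-55.3), 31) rows40 [-0.09 -0.17 -0.  ]
angle -71.5 rho 30.2
```

```bash
python3 -m inch '{"translation":[[-0.17,0.03,0],[-0.19,-0.01,0],[-0.19,-0.06,0],[-0.16,-0.11,0],[-0.13,-0.15,0]],"rot":[[0,0,0],[0,0,0],[0,0,0],[0,0,0],[0,0,0]],"fingers":[0,0,0,0,0]}'
python3 -c "
from h import *
orbit(-160,n=5)"
```

```text
t: 7.55
tool_pos: [0.5262, -0.0538, 0.0313]
tcp_rot: [0.0, 0.977, 0.215, -0.0]
ft_force: [1.5, -0.7, -0.7]
finger_gap: -0.0
t 7.55 guide mm [-24.4 -60.8  31.3] F guide [ 1.  -1.3 -0.7] gap -0.0 rot to aligned (10deg) [0. 0. 0.]
(np.float64(-28.2), np.float64(-55.3), 31) rows40 [-0.09 -0.14  0.01]
(np.float64(-29.9), np.float64(-47.6), 31) rows40 [-0.04 -0.19 -0.  ]
(np.float64(-29.5), np.float64(-39.8), 31) rows40 [ 0.01 -0.19 -0.  ]
(np.float64(-27.2), np.float64(-32.3), 31) rows40 [ 0.06 -0.19 -0.  ]
(np.float64(-23.0), np.float64(-25.7), 31) rows40 [ 0.11 -0.16 -0.  ]
angle -147.0 rho 29.1
```

```bash
python3 -m inch '{"translation":[[-0.09,-0.14,0],[-0.04,-0.19,0],[0.01,-0.19,0],[0.06,-0.19,0],[0.11,-0.16,0]],"rot":[[0,0,0],[0,0,0],[0,0,0],[0,0,0],[0,0,0]],"fingers":[0,0,0,0,0]}'
python3 -c "
from h import *
orbit(-235,n=6)
b=eyes.get_image('scene')[150:250,290:380,::-1]; cv2.imwrite('pics/s4.png',cv2.resize(b,None,fx=6,fy=6,interpolation=2))"
```

```text
t: 8.18
tool_pos: [0.5137, -0.0207, 0.0311]
tcp_rot: [-0.0, 0.976, 0.216, -0.0]
ft_force: [0.4, -1.0, -0.1]
finger_gap: 0.002
t 8.18 guide mm [-21.9 -25.5  31.1] F guide [-0.1 -1.  -0.1] gap 0.0 rot to aligned (10deg) [-0.  0.  0.]
(np.float64(-17.2), np.float64(-20.4), 31) rows40 [ 0.12 -0.13  0.  ]
(np.float64(-10.3), np.float64(-16.8), 31) rows40 [ 0.17 -0.09 -0.  ]
(np.float64(-2.6), np.float64(-15.1), 31) rows40 [ 0.19 -0.04 -0.  ]
(np.float64(5.2), np.float64(-15.5), 31) rows40 [ 0.19  0.01 -0.  ]
(np.float64(12.7), np.float64(-17.8), 31) rows40 [ 0.19  0.06 -0.  ]
(np.float64(19.3), np.float64(-22.0), 31) rows40 [ 0.16  0.11 -0.  ]
angle 138.3 rho 29.3
```

View pics/s4.png

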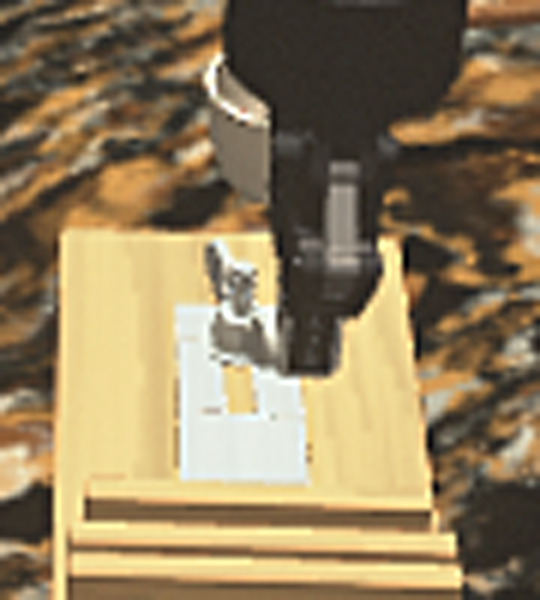

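The finger is behind the wing, which is being swept clockwise with its near end at crop (245,345). About 100° are left.

```bash
python3 -m inch '{"translation":[[0.12,-0.13,0],[0.17,-0.09,0],[0.19,-0.04,0],[0.19,0.01,0],[0.19,0.06,0]],"rot":[[0,0,0],[0,0,0],[0,0,0],[0,0,0],[0,0,0]],"fingers":[0,0,0,0,0]}'
python3 -c "
from h import *
orbit(57,step=-8,n=6)"
```

```text
t: 8.85
tool_pos: [0.5422, 0.0004, 0.0311]
tcp_rot: [-0.0, 0.976, 0.216, -0.0]
ft_force: [-2.1, -0.7, -0.2]
finger_gap: 0.004
t 8.85 guide mm [ 12.9 -18.4  31.1] F guide [-2.2  0.3 -0.2] gap 0.0 rot to aligned (10deg) [-0.  0.  0.]
(np.float64(16.3), np.float64(-19.8), 31) rows40 [0.08 0.04 0.  ]
(np.float64(19.7), np.float64(-22.4), 31) rows40 [ 0.08  0.07 -0.  ]
(np.float64(22.6), np.float64(-25.3), 31) rows40 [ 0.07  0.07 -0.  ]
(np.float64(25.2), np.float64(-28.7), 31) rows40 [ 0.06  0.09 -0.  ]
(np.float64(27.2), np.float64(-32.3), 31) rows40 [ 0.05  0.09 -0.  ]
(np.float64(28.7), np.float64(-36.2), 31) rows40 [ 0.04  0.1  -0.  ]
angle 64.1 rho 29.6
```

```bash
python3 -m inch '{"translation":[[0.08,0.04,0],[0.08,0.07,0],[0.05,0.07,0],[0,0.06,0]],"rot":[[0,0,0],[0,0,0],[0,0,0],[0,0,0]],"fingers":[0,0,0,0]}'
python3 -c "
from h import *
orbit(33,step=-5,n=3)"
```

```text
t: 9.35
tool_pos: [0.5542, -0.0052, 0.0313]
tcp_rot: [-0.0, 0.977, 0.216, 0.0]
ft_force: [-0.1, 1.6, 0.3]
finger_gap: -0.002
t 9.35 guide mm [ 21.4 -28.5  31.3] F guide [0.5 1.5 0.3] gap -0.0 rot to aligned (10deg) [-0.   -0.01  0.  ]
(np.float64(25.2), np.float64(-28.7), 31) rows40 [0.09 0.   0.01]
(np.float64(26.5), np.float64(-30.9), 31) rows40 [0.03 0.06 0.  ]
(np.float64(27.6), np.float64(-33.3), 31) rows40 [0.03 0.06 0.  ]
angle 37.5 rho 27.0
```

Now small steps straight to the guide's −y until the stop is felt.

```bash
python3 -m inch '{"translation":[[0,0.04,0],[0,0.04,0],[0,0,0]],"rot":[[0,0,0],[0,0,0],[0,0,0]],"fingers":[0,0,0]}' | grep -E 'force'
python3 -c "
from h import *
status()"
python3 -m inch '{"translation":[[0,0.04,0],[0,0.04,0],[0,0,0]],"rot":[[0,0,0],[0,0,0],[0,0,0]],"fingers":[0,0,0]}' | grep -E 'force'
python3 -c "
from h import *
status()"
```

```text
ft_force: [-1.3, 8.6, 1.9]
t 9.72 guide mm [ 21.5 -29.5  31.3] F guide [2.4 8.3 1.9] gap 0.0 rot to aligned (10deg) [-0.02 -0.01  0.01]
ft_force: [-2.0, 15.5, 4.1]
t 10.1 guide mm [ 21.4 -30.   31.2] F guide [ 4.8 14.9  4.1] gap 0.0 rot to aligned (10deg) [-0.05 -0.01  0.02]
```

The nut has hit its hard stop: the finger rests 15 mm off the axis, against 16 mm expected for snug, and the force climbs without motion. I back off, go up and move clear to check.

```bash
python3 -m inch '{"translation":[[0,-0.3,0],[0,-0.2,0],[0,0,-0.7],[0,0,-1],[0,0,-1]],"rot":[[0,0,0],[0,0,0],[0,0,0],[0,0,0],[0,0,0]],"fingers":[0,0,0,0,0]}' >/dev/null
python3 -m inch '{"translation":[[-0.8,0.6,-0.6],[-0.8,0.6,-0.6],[-0.9,0.7,0],[-0.9,0.7,0],[-0.9,0.7,0]],"rot":[[0,0,0],[0,0,0],[0,0,0],[0,0,0],[0,0,0]],"fingers":[0,0,0,0,0]}' >/dev/null
python3 -m inch '{"translation":[[-0.8,0.6,0],[-0.8,0.6,0],[-0.9,0.7,0],[-0.9,0.7,0],[0,0,0]],"rot":[[0,0,0],[0,0,0],[0,0,0],[0,0,0],[0,0,0]],"fingers":[0,0,0,0,0]}'
python3 - <<'E'
from h import *
status()
a=eyes.get_image('top')[180:307,215:395,::-1]; b=eyes.get_image('scene')[170:280,290:380,::-1]
a=cv2.resize(a,None,fx=2.4,fy=2.4,interpolation=2); b=cv2.resize(b,None,fx=4,fy=4,interpolation=2)
a=cv2.copyMakeBorder(a,0,b.shape[0]-a.shape[0],0,0,0)
cv2.imwrite('pics/s5.png',np.hstack([a,b]))
E
```

```text
t: 11.98
tool_pos: [0.3666, -0.3394, 0.1874]
tcp_rot: [0.001, 0.977, 0.213, -0.0]
ft_force: [0.1, 0.5, 0.1]
finger_gap: 0.004
t 11.97 guide mm [-289.3 -252.9  187.4] F guide [0.4 0.4 0.1] gap 0.0 rot to aligned (10deg) [ 0.01  0.   -0.03]
```

View pics/s5.png

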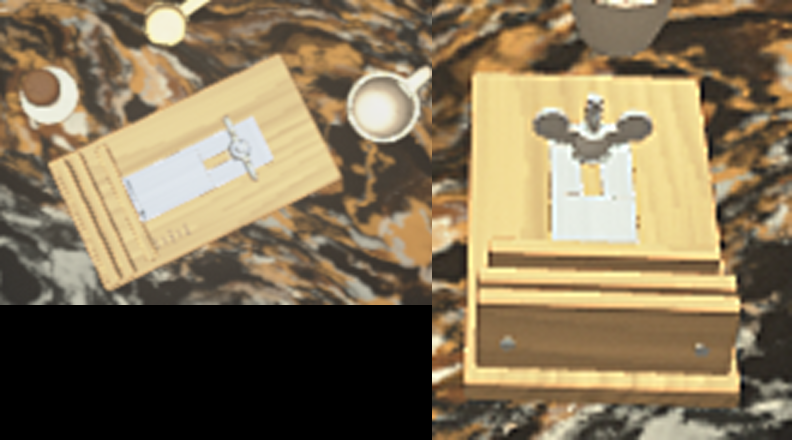

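The wings now lie parallel to the guide's x, with ear tips at (227,118) and (255,180) in the top half. The fence is home with its slot end at the stud, and the cup, tamper and scoop look untouched. I'm handing in.

```bash
python3 -c "
from workcell import ctrl
print(ctrl.finish_job())"
```

```text
the job is handed in; nothing more can be done
None
```

I pushed the fence home with closed fingertips, then screwed the wing nut down in one continuous clockwise sweep on one wing, about 1.05 turns in seven short moves. I did not lift off and re-strike the wings between moves. The job was handed in at about 12 s of the 61 s, and no verdict was reported.

- **Fence:** it stopped hard with about 13 N on the fingers, and the scene picture matched the model's home position.
- **Wing nut:** it came to a hard stop, with force rising from 8 to 15 N and about 0.5 mm of travel. The finger rested 15 mm from the axis, against about 16 mm expected at snug. The wings looked parallel to the guide's x in the last picture, to about 0.05 rad.
- **Cup, tamper and scoop:** in the last pictures they look to be where they started. I checked this by eye and did not measure it.
- **Robot:** it was clear of everything at hand-in, with its force reading near zero.

No check failed. The corner fit used to locate the guide was off by up to 1.9 pixels (about 4 mm), so both end positions rest on the felt contacts, which agreed with the pictures.

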